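Lay flat what was left standing on edge

TASK

The green strainer box has been left standing on its end and the roll of masking tape on its edge, where they could topple off the worktop or roll away. Push each of them over with the fingers, never lifting it, so that the box ends on its base with the lid up and the roll lies flat, each next to where it stood; the toner bottle close beside the roll must not be knocked, so tip the roll away from it. Leave the cup and the other things where they are.

Things in the scene. Friction and masses are not known exactly. Their poses are not given: they have to be found in the camera images.
- box_centre (a point): Centre of the loose green box, lid fastened, 118 x 174 x 59 mm, 0.45 kg. Own z points out of the lid, y along the 174 mm. It starts on end, y up, 172 mm tall, leaning 2 degrees to its base; base faces away from the robot within 15 degrees. Pushed near the top on the lid face it falls once the top has moved 60 mm. Lying on its base this point is 30 mm up, about 115 mm further on.
- tape_centre (a point): Centre of the loose roll of masking tape: ring of 96 mm outer, 60 mm inner diameter, 25 mm wide, 0.09 kg. Own z is the roll's axis. It starts on edge, axis level, 96 mm tall, this point 48 mm up. Pushed near the top along its axis it falls once the top has moved 25 mm; either face may end up on top. Flat, this point is 13 mm up.
- toner_centre (a point): Centre, half-way up, of the loose toner dropper bottle, 42 mm in diameter, 118 mm tall, that stands upright beside one face of the roll, near the line of the roll's axis, on the robot's side of the roll. About 60 mm lie free between the bottle and the roll.
- cup_centre (a point): Centre, half-way up, of the clear mixing cup, a bystander, 89 mm in diameter at the rim and 108 mm tall, standing upright between the box and the roll.
- lid: Bystander: a round tin lid, 93 mm in diameter, 7 mm thick, flat on the worktop; origin under its centre.
- marker: Bystander: a black marker pen, 16 x 140 x 18 mm, lying on the worktop along its own y axis; origin under its centre.
Mind the look-alikes: they are no part of the job. There is more than one size of the part that bears box_centre; the job needs the larger. There is more than one size of the part that bears tape_centre; the job needs the larger.

How it is judged:
By the outcome, as a careful person would: the job done as asked, in the order asked, and still so for the second after the job is handed in, with the robot touching nothing.
It also fails if it takes over 48 s, if anything falls off the work surface, if the arm or the gripper's body presses on something with over 40 N, if the wrist force passes 120 N, or if a joint passes its speed limit or range.

ROBOT

A 6-joint arm with a two-finger parallel gripper is mounted at the origin on a cart in front of the work surface, level with it; the furniture and walls round the work are solid. World frame = base frame: x ahead of the robot, y to its left, z up, the work surface at z = 0. Lengths are in m, angles in degrees, forces in N, time in s.
With the tool pointing down it reaches from about 0.25 to 0.725 m from the base axis. Payload 9.7 kg.
Tool frame: the origin (TCP) lies midway between the tips of the shut fingers; the grasp point (between the pads) lies 19 mm behind it (bot.hold_point_z is the distance from the TCP to the grasp point, in m); z points along the fingers, y is the line along which they close (so a half turn about z gives the same grasp; the last joint's range is limited). The gripper opens to 85 mm and grips with 20 to 120 N. Pads are 22 mm wide; open, the fingers measure 114 mm over their backs; the gripper's body (76 mm by 85 mm) begins 54 mm behind the grasp point. The pads swing forward as they close: fully open they stand 13 mm farther back than shut.
Start: joints at [-69.099, 4.979, 10.078, 95.1, 0, 90], TCP at [0.196, -0.514, 0.231] pointing down, gripper open.
Joint ranges: [-179.16, 179.16], [-48.56, 103.87], [-65.8, 70.77], [-126.05, 130.52], [-82.76, 87.17], [-180, 180]. Speed limits (degrees/s): [127.2, 127.2, 147.25, 180, 180, 180].

INTERFACE

Orientations are given as [roll, pitch, yaw] about the fixed x, y, z axes, in that order (R = Rz(yaw) Ry(pitch) Rx(roll)).
In Python, from workcell import bot gives the robot as it stands.
- The arm moves only by the tool play_rows, never from a script. Its argument "steps" is a list that holds one entry, the list of rows, each a list of 4 numbers: the shift along the tool's x, y, z in m, then the turn about the tool's z in rad. In form: [[[tx, ty, tz, yaw], ...]]. A call has exactly 5 rows; each row shifts and turns the commanded pose from where the row before left it, along the tool's axes as they then stand; what a row does not reach is not made up. A row lasts 1/12 s, in which the tool goes at most 41.7 mm and 7.16 degrees, less where a joint would pass 70% of its speed; a pose out of reach is approached as far as the arm can. A call is refused whole if a number of a shift passes 0.0417 or a number of a turn 0.125, either way. A call with a gripper value outside its range is refused whole. "gripper" is the finger opening in m, from 0 to 0.0854, set as the call begins (left out, the last holds). The fingers move at their own pace and stop on an object; "squeeze" is the grip in N (left out, the last holds). Time passes only in rows, so rows that do not move let the fingers close, or fill a call up. It gives the time, the measured TCP pose, the force, the opening and the grip force at its end, in the units of the state.
- bot.get_obs(): the state, without advancing time (a new reading comes with each control period).
- bot.camera(name): name is "scene" or "top" or "wrist"; returns a dict with "img" (420x560x3 uint8, blue, green, red), "vfov" (degrees; the focal length in pixels is half the picture's height over the tangent of half this angle, whatever the lens; pixels are square), "cx", "cy" (the principal point, pixels), "D" ([k1, k2, p1, p2, k3] as OpenCV has them; the pictures are not rectified), "xyz" and "attitude" of the camera in the world. Camera axes: x right, y down, z forward; pixel columns grow to the right and rows downward; lengths in m; the calibration is good to about 2 mm. A picture is of the moment at which its call begins. There is no depth.
- bot.job_done(): hands the job in; it is judged then, once.
The state is a dict: "time": time; "q": joint angles; "qd": joint speeds; "joint_efforts": joint torques, N m; "ee_pos": TCP position; "tcp_rot": TCP orientation; "wrist_force": force on the tool from outside, world axes, zero at the start; "torque": the same for the moment, N m; "opening": finger opening in m; "grasp_force": force on a finger pad.
Only numpy, scipy, OpenCV 4.12 (cv2) and the standard library are available. Lean on these libraries where they do the work, as an engineer would, in place of code of your own. Each camera call takes 0.05 s, during which the arm holds its last target. There are 200 camera calls.

## Working session

There is one attempt and no reset: what is moved stays moved. The work goes in short steps, Python scripts to look and compute and a tool call to move; the robot and the scene stay as the last step left them, time stands still between calls to the robot, and variables do not carry over. Pictures are saved under pics/ and viewed, at most 10 in all, crops included, and the job is handed in when it is done.

Besides the shell and the picture viewer there is one more tool, called after ">>>" by a JSON object that holds its "name" and its "arguments", one argument or row to a line. play_rows: Moves the arm, as the interface text tells. Its arguments: {"type":"object","properties":{"steps":{"type":"array","items":{"type":"array","items":{"type":"array","items":{"type":"number"}}}},"gripper":{"type":"number"},"squeeze":{"type":"number"}},"required":["steps"]}

```bash
mkdir -p pics; ls
cat > h.py <<'E'
import numpy as np, cv2
from workcell import bot
from scipy.spatial.transform import Rotation as R
def cam(n):
    c=bot.camera(n); h=c["img"].shape[0]; f=h/2/np.tan(np.radians(c["vfov"])/2)
    c["K"]=np.array([[f,0,c["cx"]],[0,f,c["cy"]],[0,0,1.]])
    c["D"]=np.array(c["D"],float)
    a=np.array(c["attitude"],float)
    c["R"]=a if a.shape==(3,3) else R.from_euler("xyz",a,degrees=True).as_matrix()
    c["t"]=np.array(c["xyz"]); return c
def ray(c,uv):
    p=cv2.undistortPoints(np.array([[uv]],float),c["K"],c["D"])[0,0]
    return c["R"]@np.array([p[0],p[1],1.])
def onz(c,uv,z):
    d=ray(c,uv); return c["t"]+d*(z-c["t"][2])/d[2]
def proj(c,P):
    Rt=c["R"].T; return cv2.projectPoints(np.atleast_2d(np.array(P,float)),cv2.Rodrigues(Rt)[0],-Rt@c["t"],c["K"],c["D"])[0][:,0]
E
python3 - <<'E'
from h import *
print(bot.get_obs())
for n in("scene","top"):
    c=cam(n); print(n,c["t"],c["attitude"],c["vfov"]); cv2.imwrite(f"pics/{n}0.png",c["img"])
E
```

```text
pics
{'time': 0.0, 'q': array([-6.90990755e+01,  5.01189571e+00,  1.00331634e+01,  9.50988044e+01,
       -5.66468042e-04,  9.00008798e+01]), 'qd': array([-0.0179694 , -0.10710678, -0.02054436,  0.00055802,  0.0031136 ,
       -0.01842269]), 'joint_efforts': array([-8.20456426e-04, -5.20386279e+01,  4.64807868e+01,  1.61618058e-02,
       -8.87599822e-05,  2.29005610e-05]), 'ee_pos': array([ 0.19612928, -0.51359485,  0.23056387]), 'tcp_rot': array([-1.79922463e+02,  5.67658096e-04,  2.09000455e+01]), 'wrist_force': array([ 0.23555686, -0.39880278,  0.30853208]), 'torque': array([-0.00322575, -0.0048327 , -0.04217096]), 'grasp_force': 0.0, 'opening': 0.08536066135797588}
scene [-0.21144284  0.69325873  0.93902846] [-126.75836408   -0.80011086 -139.49051787] 42.185833665631336
top [ 0.43240974 -0.15783834  1.34610987] [-1.76789903e+02  1.69909907e-02 -8.89232619e+01] 48.17775239855764
```

View pics/scene0.png

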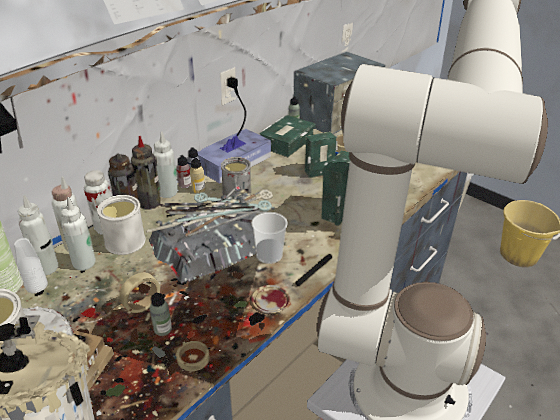

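View pics/top0.png

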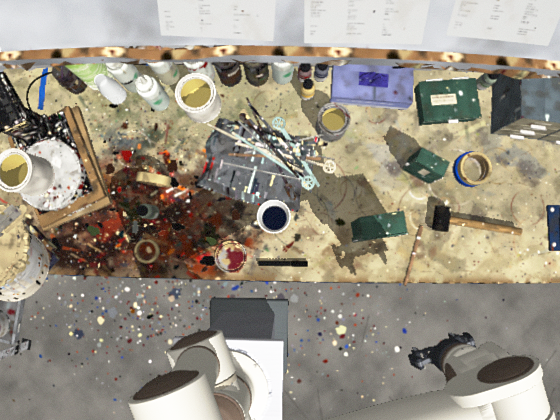

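Top view: a green box on end at about (378,224), another green one at (422,165) and a lying one at (448,100). A roll stands on edge at (153,180) with the toner at (148,212), and flat rings lie at (147,250) and (472,168). The cup is at (273,217), the lid at (231,256) and the marker at (282,262). I'll enlarge to confirm.

Run:
```python
from h import *
t=cv2.imread("pics/top0.png"); s=cv2.imread("pics/scene0.png")
r=lambda i,x,y,w,h:cv2.resize(i[y:y+h,x:x+w],(400,300),interpolation=cv2.INTER_CUBIC)
a=np.hstack([r(t,340,130,140,105+20)if 0 else r(t,340,140,140,105),r(t,90,160,140,105)])
b=np.hstack([r(s,260,110,120,90+25),r(s,100,250,140,105)if 0 else r(s,100,262,160,120)])
cv2.imwrite("pics/crop.png",np.vstack([a,b]))
```

```text
(no output)
```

View pics/crop.png

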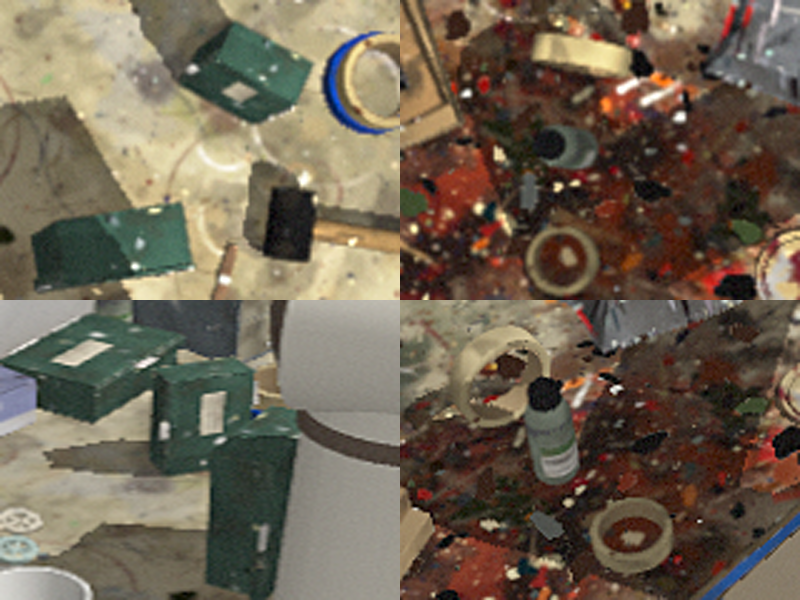

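Candidates:
- **Boxes:** (378,224) is the taller one on end nearest the robot, so it fits the larger box. (422,165) is the smaller one, and (448,100) already lies flat.
- **Rolls:** (153,180) is the roll standing on edge with the toner beside it, so it fits. (147,250) is the small flat ring, and (472,168) is a flat blue/tan roll.

I'll check the sizes by ray casting.

Run:
```python
from h import *
c=cam("top"); im=c["img"]; hsv=cv2.cvtColor(im,cv2.COLOR_BGR2HSV)
g=cv2.inRange(hsv,(70,70,25),(95,255,200)); g=cv2.morphologyEx(g,cv2.MORPH_CLOSE,np.ones((3,3)))
for k in cv2.findContours(g,cv2.RETR_EXTERNAL,cv2.CHAIN_APPROX_NONE)[0]:
    if cv2.contourArea(k)<200: continue
    h=cv2.convexHull(k); a=cv2.approxPolyDP(h,1.8,True)[:,0]
    print("green",cv2.contourArea(k))
    for p in a: print("  ",p,"z.172",onz(c,p,.172)[:2].round(3),"z0",onz(c,p,0)[:2].round(3))
# tape: tan mask in window
w=hsv[165:195,125:185]; 
m=np.zeros(g.shape,np.uint8); m[165:195,125:185]=cv2.inRange(w,(14,50,130),(32,170,255))
k=max(cv2.findContours(m,cv2.RETR_EXTERNAL,cv2.CHAIN_APPROX_NONE)[0],key=cv2.contourArea)
print("tape",cv2.contourArea(k),cv2.minAreaRect(k),cv2.approxPolyDP(cv2.convexHull(k),1.5,True)[:,0].tolist())
for p in cv2.boxPoints(cv2.minAreaRect(k)): print("  ",p.round(1),"z.096",onz(c,p,.096)[:2].round(3),"z.048",onz(c,p,.048)[:2].round(3))
# toner cap
b=cv2.inRange(hsv,(0,0,0),(180,255,45)); mm=np.zeros_like(b); mm[198:222,134:165]=b[198:222,134:165]
k=max(cv2.findContours(mm,cv2.RETR_EXTERNAL,cv2.CHAIN_APPROX_NONE)[0],key=cv2.contourArea)
u=cv2.minEnclosingCircle(k); print("cap",u,onz(c,u[0],.112)[:2].round(3))
for n,p in(("cup",(273,217)),("small ring",(147,250))): print(n,onz(c,p,.05)[:2].round(3))
# scene view hints
s=cam("scene"); print("scene px of box guess",proj(s,[[.39,-.42,.172],[.39,-.42,0]]))
cv2.imwrite("pics/t2.png",cv2.resize(im[190:250,330:420],(720,480),interpolation=cv2.INTER_NEAREST))
```

```text
green 868.5
   [405 231] z.172 [ 0.465 -0.461] z0 [ 0.47  -0.506]
   [365 239] z.172 [ 0.443 -0.359] z0 [ 0.445 -0.389]
   [354 234] z.172 [ 0.455 -0.331] z0 [ 0.459 -0.357]
   [352 223] z.172 [ 0.483 -0.326] z0 [ 0.49  -0.351]
   [360 218] z.172 [ 0.496 -0.346] z0 [ 0.505 -0.374]
   [402 212] z.172 [ 0.513 -0.453] z0 [ 0.525 -0.496]
green 721.5
   [421 148] z.172 [ 0.679 -0.503] z0 [ 0.715 -0.554]
   [447 163] z.172 [ 0.642 -0.572] z0 [ 0.672 -0.632]
   [443 174] z.172 [ 0.613 -0.561] z0 [ 0.639 -0.62 ]
   [431 181] z.172 [ 0.594 -0.529] z0 [ 0.618 -0.583]
   [426 181] z.172 [ 0.594 -0.516] z0 [ 0.617 -0.568]
   [405 168] z.172 [ 0.626 -0.461] z0 [ 0.654 -0.505]
   [409 158] z.172 [ 0.652 -0.471] z0 [ 0.684 -0.517]
green 2092.0
   [475  80] z.172 [ 0.868 -0.655] z0 [ 0.932 -0.727]
   [480 115] z.172 [ 0.773 -0.665] z0 [ 0.822 -0.739]
   [471 119] z.172 [ 0.761 -0.639] z0 [ 0.809 -0.71 ]
   [420 123] z.172 [ 0.744 -0.501] z0 [ 0.79  -0.552]
   [415  90] z.172 [ 0.832 -0.49 ] z0 [ 0.891 -0.538]
   [419  83] z.172 [ 0.852 -0.501] z0 [ 0.913 -0.551]
tape 316.0 ((155.23529052734375, 175.558837890625), (35.65273666381836, 17.947635650634766), 14.03624439239502) [[138, 172], [154, 166], [170, 178], [171, 186], [160, 186], [136, 180]]
   [135.8 179.9] z.096 [0.592 0.25 ] z.048 [0.598 0.266]
   [140.1 162.5] z.096 [0.64 0.24] z.048 [0.648 0.256]
   [174.7 171.2] z.096 [0.617 0.143] z.048 [0.625 0.155]
   [170.4 188.6] z.096 [0.57  0.153] z.048 [0.575 0.165]
cap ((138.62069702148438, 210.3275909423828), 8.48392105102539) [0.508 0.234]
cup [ 0.501 -0.124]
small ring [0.402 0.226]
scene px of box guess [[371.19071421 170.39790517]
 [364.23170323 221.37194035]]
```

View pics/t2.png

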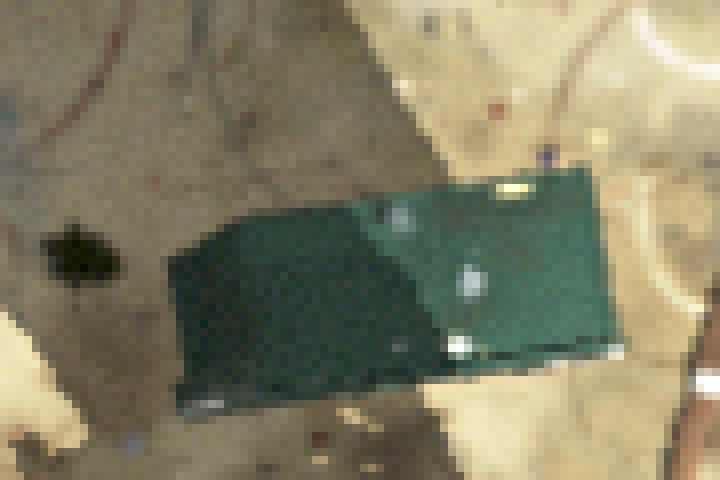

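The box at (378,224) measures 115 x 59 mm on top at z = 0.172, so it is the larger one. It faces yaw of about +9.6°, with its top centre near (0.477, -0.405). The tape centre is about (0.599, 0.214) with axis yaw about -8°. The toner is about 93 mm back along that axis, which matches the description. I'll go behind the box first.

>>> {"name": "play_rows", "arguments": {
  "steps": [
    [[0, 0, 0, 0.0985], [0, 0, 0, 0.0985], [0.038, -0.015, 0, 0], [0.038, -0.015, 0, 0], [0.038, -0.015, 0, 0]]
  ],
  "gripper": 0
}}

```text
time: 0.62
ee_pos: [0.3016, -0.4497, 0.2311]
tcp_rot: [-180.0, 0.0, 9.5]
wrist_force: [0.2, -1.4, -0.2]
opening: 0.026
grasp_force: 0.0
```

>>> {"name": "play_rows", "arguments": {
  "steps": [
    [[0.03, -0.006, 0.025, 0], [0.03, -0.006, 0.025, 0], [0.03, -0.006, 0.025, 0], [0.013, 0, 0.016, 0], [0, 0, 0, 0]]
  ]
}}

```text
time: 1.03
ee_pos: [0.4009, -0.4131, 0.1357]
tcp_rot: [-179.7, 0.2, 9.8]
wrist_force: [-0.6, 0.0, -0.7]
opening: -0.0001
grasp_force: 0.0
```

Run:
```python
from h import *
o=bot.get_obs(); print(o["time"],o["ee_pos"],o["tcp_rot"],o["opening"])
t=cam("top")["img"]; s=cam("scene")["img"]
f=lambda i,x,y,w,h:cv2.resize(i[y:y+h,x:x+w],(400,300))
cv2.imwrite("pics/a.png",np.hstack([f(t,310,150,160,120),f(s,240,90,200,150)]))
```

```text
1.0333 [ 0.40086425 -0.41306171  0.13572399] [-1.79705408e+02  1.70822609e-01  9.79502550e+00] -0.0001262261627806728
```

View pics/a.png

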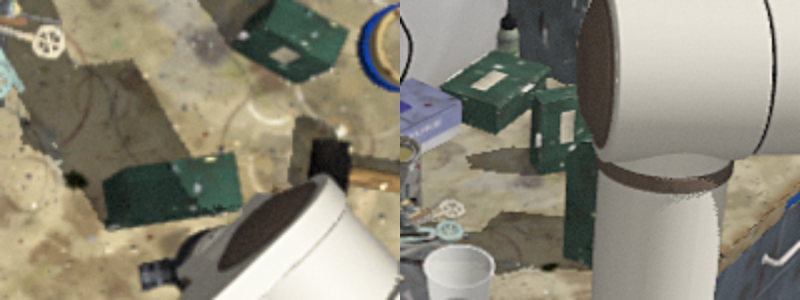

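The arm stands behind the box (crop (175,190)) and nothing has been disturbed. Now the push, watching the wrist force.

>>> {"name": "play_rows", "arguments": {
  "steps": [
    [[0.014, 0, -0.002, 0], [0.012, 0, -0.002, 0], [0.005, 0, 0, 0], [0.005, 0, 0, 0], [0.005, 0, 0, 0]]
  ]
}}

```text
time: 1.55
ee_pos: [0.4401, -0.409, 0.1449]
tcp_rot: [180.0, -0.0, 9.6]
wrist_force: [-0.3, -0.6, 0.4]
opening: -0.0002
grasp_force: 0.4
```

>>> {"name": "play_rows", "arguments": {
  "steps": [
    [[0.005, 0, 0, 0], [0.005, 0, 0, 0], [0.005, 0, 0, 0], [0.005, 0, 0, 0], [0.005, 0, 0, 0]]
  ]
}}

```text
time: 1.97
ee_pos: [0.4652, -0.4043, 0.1443]
tcp_rot: [-180.0, -0.0, 9.6]
wrist_force: [-1.0, -0.5, 0.2]
opening: 0.0001
grasp_force: 0.2
```

Run:
```python
from h import *
o=bot.get_obs(); print(o["time"],o["ee_pos"],o["wrist_force"])
t=cam("top")["img"]; s=cam("scene")["img"]
f=lambda i,x,y,w,h:cv2.resize(i[y:y+h,x:x+w],(400,300))
cv2.imwrite("pics/b.png",np.hstack([f(t,310,150,160,120),f(s,240,90,200,150)]))
```

```text
1.9667 [ 0.46517429 -0.40431242  0.14425076] [-1.00217898 -0.50071424  0.17890898]
```

View pics/b.png

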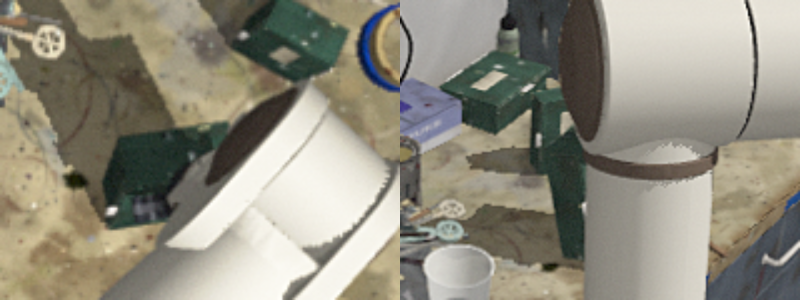

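The box is tipping about its far bottom edge (top view, the top edge has moved forward). Continuing the push.

>>> {"name": "play_rows", "arguments": {
  "steps": [
    [[0.005, 0, 0, 0], [0.005, 0, 0, 0], [0.005, 0, 0, 0], [0.005, 0, 0, 0], [0.005, 0, 0, 0]]
  ]
}}

```text
time: 2.48
ee_pos: [0.4899, -0.4002, 0.1443]
tcp_rot: [-180.0, -0.0, 9.6]
wrist_force: [0.1, 0.3, -0.0]
opening: -0.0002
grasp_force: 0.0
```

>>> {"name": "play_rows", "arguments": {
  "steps": [
    [[0.004, 0, 0, 0], [0.004, 0, 0, 0], [0.004, 0, 0, 0], [0.002, 0, 0, 0], [0, 0, 0, 0]]
  ]
}}

```text
time: 2.9
ee_pos: [0.5036, -0.3978, 0.1441]
tcp_rot: [-180.0, 0.0, 9.6]
wrist_force: [0.3, -0.3, -0.5]
opening: 0.0
grasp_force: 0.0
```

>>> {"name": "play_rows", "arguments": {
  "steps": [
    [[0, 0, 0, 0], [0, 0, 0, 0], [0, 0, 0, 0], [0, 0, 0, 0], [0, 0, 0, 0]]
  ]
}}

```text
time: 3.32
ee_pos: [0.503, -0.398, 0.1444]
tcp_rot: [180.0, -0.0, 9.6]
wrist_force: [0.2, -0.4, -0.2]
opening: -0.0
grasp_force: 0.0
```

Run:
```python
from h import *
o=bot.get_obs(); print(o["time"],o["ee_pos"],o["wrist_force"])
t=cam("top")["img"]; s=cam("scene")["img"]
f=lambda i,x,y,w,h:cv2.resize(i[y:y+h,x:x+w],(400,300))
cv2.imwrite("pics/c.png",np.hstack([f(t,310,120,160,120),f(s,240,90,200,150)]))
```

```text
3.3167 [ 0.50303802 -0.3979714   0.14438514] [ 0.19080699 -0.42506334 -0.21016014]
```

View pics/c.png

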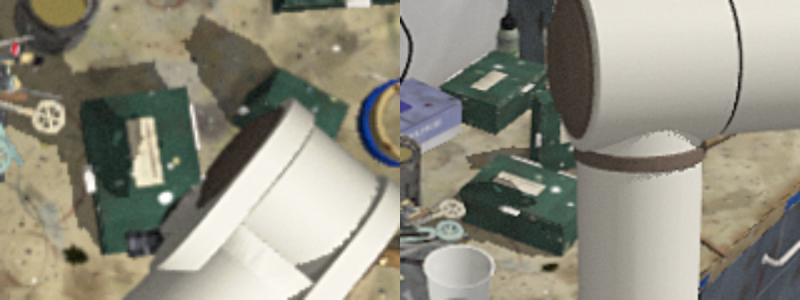

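The box now lies flat with its lid up (scene crop (525,195)). I'll lift, turn and carry the fingers high over to the gap between the toner and the roll.

>>> {"name": "play_rows", "arguments": {
  "steps": [
    [[0, 0, -0.035, 0], [0, 0, -0.035, 0], [0, 0, -0.035, 0], [0, 0, 0, 0.1037], [0, 0, 0, 0.1037]]
  ]
}}

```text
time: 3.83
ee_pos: [0.5039, -0.3985, 0.2524]
tcp_rot: [179.8, -0.2, -2.5]
wrist_force: [0.6, -0.1, -1.2]
opening: -0.0001
grasp_force: 0.0
```

>>> {"name": "play_rows", "arguments": {
  "steps": [
    [[0, 0, 0, 0.1037], [-0.0022, -0.04, 0, 0], [-0.0022, -0.04, 0, 0], [-0.0022, -0.04, 0, 0], [-0.0022, -0.04, 0, 0]]
  ]
}}

```text
time: 4.25
ee_pos: [0.517, -0.2368, 0.2492]
tcp_rot: [-180.0, 0.0, -8.3]
wrist_force: [0.7, 1.1, -0.5]
opening: -0.0004
grasp_force: 0.0
```

>>> {"name": "play_rows", "arguments": {
  "steps": [
    [[-0.0022, -0.04, 0, 0], [-0.0022, -0.04, 0, 0], [-0.0022, -0.04, 0, 0], [-0.0022, -0.04, 0, 0], [-0.0022, -0.04, 0, 0]]
  ]
}}

```text
time: 4.67
ee_pos: [0.5327, -0.0539, 0.2496]
tcp_rot: [-179.1, -0.0, -6.1]
wrist_force: [1.1, -0.6, -0.3]
opening: 0.0001
grasp_force: 0.0
```

>>> {"name": "play_rows", "arguments": {
  "steps": [
    [[-0.0022, -0.04, 0, 0], [-0.0022, -0.04, 0, 0], [-0.0022, -0.04, 0, 0], [-0.0022, -0.04, 0, 0], [-0.0022, -0.04, 0, 0]]
  ]
}}

```text
time: 5.08
ee_pos: [0.5299, 0.0441, 0.2583]
tcp_rot: [-174.9, 0.1, 2.1]
wrist_force: [0.2, 0.4, 0.0]
opening: 0.0001
grasp_force: 0.0
```

>>> {"name": "play_rows", "arguments": {
  "steps": [
    [[-0.002, -0.03, 0, 0], [-0.002, -0.03, 0, 0], [0, 0, 0, 0], [0, 0, 0, 0], [0, 0, 0, 0]]
  ]
}}

```text
time: 5.5
ee_pos: [0.5253, 0.0724, 0.2638]
tcp_rot: [-173.7, 0.1, 4.5]
wrist_force: [0.4, -0.6, -1.1]
opening: -0.0003
grasp_force: 0.0
```

Run:
```python
from h import *
o=bot.get_obs(); print(o["time"],o["ee_pos"],o["tcp_rot"])
c=cam("wrist"); w=c["img"].copy(); print(c["t"])
a=np.array([.99,-.143,0]);b=np.array([.143,.99,0]);C=np.array([.599,.214,.048])
pts=[C+s*.0125*a+.048*(np.cos(t)*b+np.sin(t)*np.array([0,0,1])) for s in(-1,1) for t in np.linspace(0,6.28,40)]
pts+=[[.508+r*np.cos(t),.234+r*np.sin(t),z] for r,z in((.021,0),(.008,.118)) for t in np.linspace(0,6.28,30)]
for p in proj(c,pts):
    if np.all(abs(p)<2000): cv2.circle(w,tuple(int(v) for v in p),1,(255,0,255),-1)
cv2.imwrite("pics/d.png",w)
```

```text
5.5 [0.52530793 0.0723903  0.26380511] [-1.73664743e+02  8.32415702e-02  4.50349536e+00]
[0.59665963 0.06167895 0.40448618]
```

View pics/d.png

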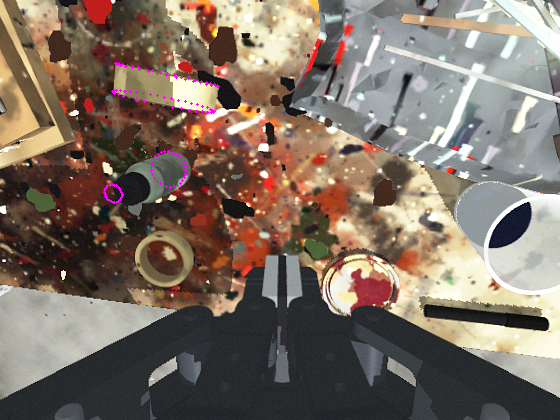

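The overlay matches the roll well: drawn corners (115,65)-(218,112) against the roll at (112-220, 63-112). The toner at (150,178) is also where expected. The arm stalled short of its target with a tilted wrist, so I'll check the joints.

Run:
```python
from h import *
o=bot.get_obs(); print(o["time"],o["q"].round(2),o["qd"].round(2),o["joint_efforts"].round(1),o["ee_pos"],o["wrist_force"])
cv2.imwrite("pics/e.png",cam("scene")["img"])
```

```text
5.55 [  4.42   3.02  11.45  98.53   6.34 179.94] [-0.33  0.11 -0.01 -0.07  0.09  0.07] [  0.5 -49.5  46.1   0.    0.4  -0. ] [0.5252989  0.07222072 0.2637358 ] [ 0.62853484  0.21938148 -0.09301357]
```

View pics/e.png

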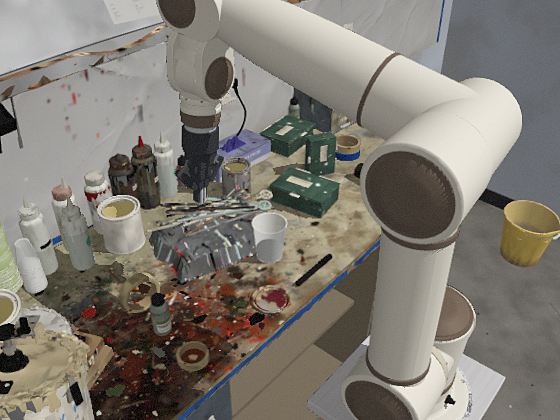

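Joint 6 sits at its +180° limit, so I'll use the equivalent half-turned tool pose: turn by about -π, which brings q6 to about 28°.

>>> {"name": "play_rows", "arguments": {
  "steps": [
    [[0, 0, 0, -0.12], [0, 0, 0, -0.12], [0, 0, 0, -0.12], [0, 0, 0, -0.12], [0, 0, 0, -0.12]]
  ]
}}

```text
time: 6.02
ee_pos: [0.5253, 0.0721, 0.2637]
tcp_rot: [-174.7, -3.5, 39.0]
wrist_force: [0.5, 0.5, 0.1]
opening: -0.0
grasp_force: 0.0
```

>>> {"name": "play_rows", "arguments": {
  "steps": [
    [[0, 0, 0, -0.12], [0, 0, 0, -0.12], [0, 0, 0, -0.12], [0, 0, 0, -0.12], [0, 0, 0, -0.12]]
  ]
}}

```text
time: 6.43
ee_pos: [0.5253, 0.0721, 0.2637]
tcp_rot: [-177.6, -5.9, 73.4]
wrist_force: [-0.3, -0.3, 0.4]
opening: -0.0003
grasp_force: 0.0
```

>>> {"name": "play_rows", "arguments": {
  "steps": [
    [[0, 0, 0, -0.12], [0, 0, 0, -0.12], [0, 0, 0, -0.12], [0, 0, 0, -0.12], [0, 0, 0, -0.12]]
  ]
}}

```text
time: 6.85
ee_pos: [0.5253, 0.0721, 0.2637]
tcp_rot: [178.6, -6.2, 108.0]
wrist_force: [0.7, 0.4, 0.6]
opening: 0.0
grasp_force: 0.0
```

>>> {"name": "play_rows", "arguments": {
  "steps": [
    [[0, 0, 0, -0.12], [0, 0, 0, -0.12], [0, 0, 0, -0.12], [0, 0, 0, -0.12], [0, 0, 0, -0.12]]
  ]
}}

```text
time: 7.27
ee_pos: [0.5253, 0.0721, 0.2637]
tcp_rot: [175.3, -4.3, 142.5]
wrist_force: [0.4, -0.3, 0.2]
opening: -0.0
grasp_force: 0.0
```

>>> {"name": "play_rows", "arguments": {
  "steps": [
    [[0, 0, 0, -0.12], [0, 0, 0, -0.12], [0, 0, 0, -0.12], [0, 0, 0, -0.12], [0, 0, 0, 0]]
  ]
}}

```text
time: 7.68
ee_pos: [0.5253, 0.0721, 0.2637]
tcp_rot: [173.9, -1.7, 169.9]
wrist_force: [-0.0, 0.2, -0.1]
opening: 0.0
grasp_force: 0.0
```

The commanded pose kept a tilt of about 6°, but it is sideways to the push direction and so harmless. I'll work out the shifts in tool axes.

Run:
```python
from h import *
o=bot.get_obs(); print(o["q"].round(1))
M=R.from_euler("xyz",o["tcp_rot"],degrees=True)*R.from_euler("z",-0.033)
print("axes\n",M.as_matrix().round(3))
p=o["ee_pos"]
for q in((.557,.220,.26),(.557,.220,.076),(.607,.213,.080)):
    q=np.array(q); print(q,M.inv().apply(q-p).round(4)); p=q
```

```text
[ 4.4  3.  11.5 98.5  6.4 14.6]
axes
 [[-0.989  0.145 -0.01 ]
 [ 0.143  0.984  0.11 ]
 [ 0.026  0.107 -0.994]]
[0.557 0.22  0.26 ] [-0.0103  0.1496  0.0196]
[0.557 0.22  0.076] [-0.0048 -0.0198  0.1829]
[0.607 0.213 0.08 ] [-0.0504  0.0008 -0.0053]
```

>>> {"name": "play_rows", "arguments": {
  "steps": [
    [[0, 0, 0, -0.033], [-0.0026, 0.0374, 0.0049, 0], [-0.0026, 0.0374, 0.0049, 0], [-0.0026, 0.0374, 0.0049, 0], [-0.0026, 0.0374, 0.0049, 0]]
  ]
}}

```text
time: 8.1
ee_pos: [0.5581, 0.2215, 0.2602]
tcp_rot: [173.8, -1.5, 171.2]
wrist_force: [-0.1, -0.3, -0.6]
opening: -0.0003
grasp_force: 0.0
```

>>> {"name": "play_rows", "arguments": {
  "steps": [
    [[-0.001, -0.004, 0.036, 0], [-0.001, -0.004, 0.036, 0], [-0.001, -0.004, 0.036, 0], [0, 0, 0, 0], [0, 0, 0, 0]]
  ]
}}

```text
time: 8.52
ee_pos: [0.5567, 0.2194, 0.1503]
tcp_rot: [173.9, -1.7, 171.3]
wrist_force: [-0.0, -0.9, 1.8]
opening: -0.0001
grasp_force: 0.0
```

Run:
```python
from h import *
o=bot.get_obs(); print(o["q"].round(1),o["ee_pos"].round(4),o["tcp_rot"].round(1))
M=R.from_euler("xyz",o["tcp_rot"],degrees=True);p=o["ee_pos"]
for q in((.557,.220,.076),(.607,.213,.080)):
    q=np.array(q); print(q,M.inv().apply(q-p).round(4)); p=q
# scene-camera check of the finger against roll and toner: roll tan extents, toner dark cap
c=cam("scene"); hsv=cv2.cvtColor(c["img"],cv2.COLOR_BGR2HSV)
print("proj cap top",proj(c,[[.508,.234,.112]]),"tape c",proj(c,[[.599,.214,.048]]),"tip",proj(c,[o["ee_pos"]]))
b=cv2.inRange(hsv,(0,0,0),(180,255,50)); m=np.zeros_like(b); m[285:310,145:175]=b[285:310,145:175]
k=max(cv2.findContours(m,0,2)[0],key=cv2.contourArea); print("cap seen",cv2.boundingRect(k))
```

```text
[18.6  9.4  5.7 85.1  6.2 27.4] [0.5567 0.2194 0.1503] [173.9  -1.7 171.3]
[0.557 0.22  0.076] [-0.0024 -0.0072  0.0739]
[0.607 0.213 0.08 ] [-0.0503  0.0012 -0.0054]
proj cap top [[154.12504175 296.42414347]] tape c [[139.26071075 292.66383617]] tip [[142.67674063 269.40400339]]
cap seen (151, 293, 14, 14)
```

Run:
```python
from h import *
c=cam("scene"); print(onz(c,(158,300),.107), [onz(c,p,.118) for p in((158,293),)])
hsv=cv2.cvtColor(c["img"],cv2.COLOR_BGR2HSV)
a=np.array([.99,-.143,0]);b=np.array([.143,.99,0]);C=np.array([.599,.214,.048])
pr=proj(c,[C+s*.0125*a+.048*(np.cos(t)*b+np.sin(t)*np.array([0,0,1])) for s in(-1,1) for t in np.linspace(0,6.28,60)])
m=np.zeros(hsv.shape[:2],np.uint8); m[262:325,110:172]=cv2.inRange(hsv,(12,35,110),(35,170,255))[262:325,110:172]
n,l,st,_=cv2.connectedComponentsWithStats(m); k=1+st[1:,4].argmax(); print("tape seen",st[k],"pred",pr.min(0),pr.max(0))
# bottle by wrist-view pictures: greyish bottle not needed
i=cv2.imread("pics/scene0.png"); h=cv2.cvtColor(i,cv2.COLOR_BGR2HSV)
for y in range(290,338,4): print(y,"".join("#" if h[y,x,2]<45 else("g" if 35<h[y,x,0]<110 and h[y,x,2]>60 else ".") for x in range(140,185)))
```

```text
[0.49784366 0.23253157 0.107     ] [array([0.50458028, 0.22511489, 0.118     ])]
tape seen [ 110  262   62   45 1482] pred [118.1600841  272.16304318] [159.84019243 312.92151946]
290 .............................................
294 ..............########.#....................#
298 ...........#############....................g
302 ............############gg...................
306 ...........ggggg..#ggggggggg..............##.
310 ...........gggggggggggg.ggggg......#.#.#...##
314 #..###..............gg.ggggggg.......########
318 ..........#.ggggggggg.gg.ggggg...######..####
322 ...######....gggggggggggggg.........#########
326 ..............ggg...............#######......
330 ...............gg...........gg...............
334 ###..##.......#...ggggggggg..................
```

The toner sits at about (0.50-0.505, 0.23), leaving slightly more clearance than assumed. Descending into the gap and pushing slowly.

>>> {"name": "play_rows", "arguments": {
  "steps": [
    [[-0.0012, -0.0035, 0.037, 0], [-0.0012, -0.0035, 0.037, 0], [0, 0, 0, 0], [-0.006, 0, -0.0005, 0], [-0.005, 0, -0.0005, 0]]
  ]
}}

```text
time: 9.03
ee_pos: [0.5713, 0.2196, 0.0818]
tcp_rot: [173.7, -1.3, 171.5]
wrist_force: [-0.0, 0.2, 1.2]
opening: -0.0001
grasp_force: 0.0
```

>>> {"name": "play_rows", "arguments": {
  "steps": [
    [[-0.004, 0, -0.0004, 0], [-0.004, 0, -0.0004, 0], [-0.004, 0, -0.0004, 0], [-0.004, 0, -0.0004, 0], [-0.004, 0, -0.0004, 0]]
  ]
}}

```text
time: 9.45
ee_pos: [0.5897, 0.2161, 0.0798]
tcp_rot: [173.8, -1.5, 171.5]
wrist_force: [-0.5, -0.7, -0.4]
opening: 0.0003
grasp_force: 0.0
```

>>> {"name": "play_rows", "arguments": {
  "steps": [
    [[-0.004, 0, -0.0004, 0], [-0.004, 0, -0.0004, 0], [-0.004, 0, -0.0004, 0], [-0.004, 0, -0.0004, 0], [-0.004, 0, -0.0004, 0]]
  ]
}}

```text
time: 9.87
ee_pos: [0.6092, 0.2129, 0.0807]
tcp_rot: [173.8, -1.5, 171.5]
wrist_force: [-0.9, 0.0, -0.6]
opening: 0.0002
grasp_force: 0.0
```

>>> {"name": "play_rows", "arguments": {
  "steps": [
    [[0, 0, 0, 0], [0, 0, 0, 0], [0, 0, 0, 0], [0, 0, 0, 0], [0, 0, 0, 0]]
  ]
}}

```text
time: 10.28
ee_pos: [0.6087, 0.213, 0.0808]
tcp_rot: [173.8, -1.5, 171.5]
wrist_force: [-0.8, -0.4, 0.8]
opening: -0.0003
grasp_force: 0.0
```

Run:
```python
from h import *
c=cam("scene"); cv2.imwrite("pics/s_mid.png",c["img"]); hsv=cv2.cvtColor(c["img"],cv2.COLOR_BGR2HSV)
s=cv2.cvtColor(cv2.imread("pics/scene0.png"),cv2.COLOR_BGR2HSV)
for y in range(252,336,4): print(y,*["".join("#" if 12<=h[y,x,0]<=35 and h[y,x,1]<170 and h[y,x,2]>110 else("k" if h[y,x,2]<45 else ".") for x in range(90,190,2)) for h in(s,hsv)])
```

```text
252 ..####.....#####################.................. ..####.........kkk.kk.kkk...k.....................
256 ...##############################.............k... ...#####...k...##.kkkkkkk...#...#.............k...
260 ...################################..........k..k# ...#######.kkkkk##.kkkkkkk....#####..........k..k.
264 ..######################################....k..... ..##########.kkkkkkk.k.k...#############....k.....
268 #####################.###################..k...... ###############.kkk.kkk..k###############..k......
272 #############################.############........ ####################kk....#.#.############........
276 ###.########.#############################........ ###.######.###.#####kk....###############.........
280 ####.......############################..kk....... ####.k....##..######......###.##.######..kk.k.....
284 ###....#..###############.k.###..####.........k... .##....#k##...###.#..#....###########........kk...
288 ##.....##.############..#.....#...##...........##. ....k....#....##.........####kk###.............##.
292 ##........############.#....k.....#.
[... 425 characters left out ...]
........kkkk. ...kkkk........###.#####..##.k....................
312 ...................#####...kk...............kk.k.. ...k.k...........k.##.k.k..kk.....................
316 .....##.................kk...#..........#.kkkkk.kk .......................kkk...#...........#........
320 ####............kkk.....................#kkkkk.... ................kk.........k.k...........kkkkk..##
324 ###...........k.k.....k.............####...kk..... ........k.....k.kk....k.............##..#..kk...k.
328 ##.........kkk..kk............k...######..kk...... ...........kkk..kk............k...######.kkk......
332 #.................................###......#.....# ...................................###.....#......
```

The cap has not moved. I'll push a little further, which is harmless at this height if the roll has already fallen, then lift clear and look.

>>> {"name": "play_rows", "arguments": {
  "steps": [
    [[-0.004, 0, -0.0004, 0], [-0.004, 0, -0.0004, 0], [-0.004, 0, -0.0004, 0], [-0.004, 0, -0.0004, 0], [0, 0, 0, 0]]
  ]
}}

```text
time: 10.75
ee_pos: [0.6255, 0.2102, 0.0818]
tcp_rot: [173.8, -1.5, 171.5]
wrist_force: [-0.1, 0.2, 0.8]
opening: 0.0001
grasp_force: 0.0
```

>>> {"name": "play_rows", "arguments": {
  "steps": [
    [[0, 0, 0, 0], [0, 0, -0.03, 0], [0, 0, -0.04, 0], [0, 0, -0.04, 0], [0, 0, -0.04, 0]]
  ]
}}

```text
time: 11.17
ee_pos: [0.6256, 0.1936, 0.2326]
tcp_rot: [173.8, -1.5, 171.5]
wrist_force: [0.9, 0.4, -0.1]
opening: 0.0001
grasp_force: 0.0
```

>>> {"name": "play_rows", "arguments": {
  "steps": [
    [[0, -0.04, 0, 0], [0, -0.04, 0, 0], [0, -0.04, 0, 0], [0, -0.04, 0, 0], [0, -0.04, 0, 0]]
  ]
}}

```text
time: 11.58
ee_pos: [0.5956, -0.0042, 0.2095]
tcp_rot: [173.8, -1.5, 171.5]
wrist_force: [0.3, -0.3, -0.7]
opening: -0.0
grasp_force: 0.0
```

Run:
```python
from h import *
o=bot.get_obs(); print(o["time"],o["ee_pos"],o["wrist_force"])
t=cam("top")["img"]; s=cam("scene")["img"]
f=lambda i,x,y,w,h:cv2.resize(i[y:y+h,x:x+w],(400,300))
cv2.imwrite("pics/f.png",np.vstack([np.hstack([f(t,70,110,200,150),f(t,270,110,200,150)]),np.hstack([f(s,70,240,160,120),f(s,180,90,240,180)])]))
```

```text
11.5833 [ 0.59560153 -0.00422665  0.20945034] [ 0.29789551 -0.32308    -0.72152566]
```

View pics/f.png

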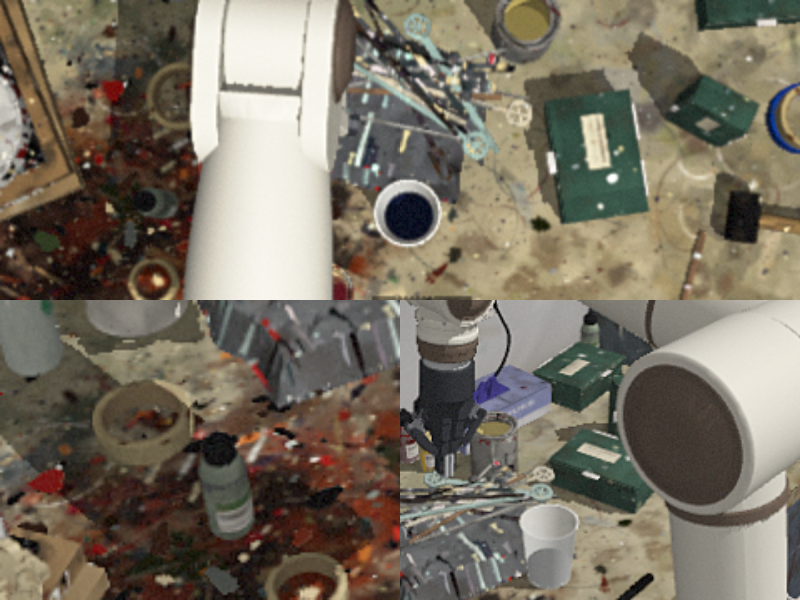

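The roll lies flat (scene crop (143,420)), the toner is upright where it was, the box is flat with its lid up, and the cup is unmoved. The robot touches nothing, so I'm handing in.

```bash
python3 -c "
from workcell import bot
o=bot.get_obs();print(abs(o['qd']).max());print(bot.job_done())"
```

```text
4.28105077650246
the job is handed in; nothing more can be done
None
```

The job is handed in, with no verdict shown: by the last camera views the box lies on its base with the lid up, the roll lies flat just past where it stood, and the toner and cup were not moved; the tin lid and marker, which the arm stayed well away from, I did not recheck.

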